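# Match a keepsake-box lid to its hinge and hold it for the pin

### The job

Lift the taller wooden panel, the lid with the single middle hinge knuckle, out of the drying rack. Hold it upright and bring its knuckle, without forcing it, into the gap between the two brass knuckles of the fixed box, midway between them, so that all three holes line up in one straight line ready for the pin. Finish while still holding the lid there, still and aligned, carried by the gripper alone and not let go; leave the pin, the shorter panel and everything else where it is.

Things in the scene. Friction and masses are not known exactly. Their poses are not given: they have to be found in the camera images.
- lid: Taller wooden panel, 10 (x) by 120 (y) by 95 mm (z), 0.16 kg, loose, upright in a rack slot. One brass knuckle (tube 18 mm across, 10 mm hole, 30 mm long along y) hangs by a 4 mm tongue under its lower edge. Origin: knuckle centre, on the hole's axis; y along the hole, z up; panel 14 to 109 mm above it. Same front and back: may be turned half round. Grip the 10 mm at mid top edge.
- hinge_mid (a point): Point on the box's hinge line midway between its two fixed knuckles, 71 mm from the box's centre along its x, 82 mm above the table: the lid's origin belongs here. Axes as the box. Gap between knuckles 35 mm, open above, below and to +x; the lid's knuckle has 2.5 mm spare at each end, 4 mm towards the box. Lined up, the lid's panel is 5 mm clear above the fixed knuckles.
- box: Open wooden keepsake box, fixed, 110 (x) by 150 (y) by 72 mm tall, on one side of the table, the rack on the other. Outside its +x face (away from the robot) two brass knuckles, 18 mm across with 10 mm hole, each 30 mm long, lie level along y at the rim. Steel holding blocks at its y sides. Origin: centre of the underside; z up.
- rack: Plywood drying rack, fixed: base 140 (x) by 134 (y) mm, two grooved cheeks 60 mm tall at its y ends. Two slots, 40 mm either side of its centre along x, hold one panel each by its ends, lower edge 37 mm above the table; slots 11 mm wide, 23 mm deep, open upward. Origin: centre of the underside; z up.
- other_panel: The shorter wooden panel in the rack's other slot, with two knuckles below and none in the middle: 10 by 120 by 65 mm. Origin between its knuckles, panel 14 to 79 mm above it. Leave it alone.
- pin: Brass hinge pin, 8 mm thick, 112 mm long with a flat head, lying on the table. Origin under its middle. Leave it.
- screwdriver: Small screwdriver with dark wooden handle, 170 mm, lying on the table between box and rack. Leave it.
- dropper_a: Blue dropper bottle, 32 mm wide, 75 mm tall, between box and rack. Origin under its foot. Leave it.
- dropper_b: Black dropper bottle, 32 mm wide, 90 mm tall, beyond box and rack. Origin under its foot. Leave it.
- tumbler: Ceramic tumbler, 76 mm wide, 105 mm tall, at the back. Leave it.
- glass_dish: Glass cup, 76 mm wide, 55 mm tall, at the back. Leave it.
- jug: Steel jug with handle, 80 mm wide, 85 mm tall, at the back. Leave it.
Mind the look-alikes: they are no part of the job. What is shaped like the lid but orange is not meant.

How it is judged:
On the way:
1. the lid is lifted clear of the rack in the gripper (height (world z) of lid above 0.062 m and contact force between the fingers and lid above 1 N), for 0.2 s.
At the end, for the whole second after the job is handed in: Lid knuckle within 3 mm of mid hinge line along each axis, hole within 4 degrees of that line, lid upright within 7 degrees, still, gripped by the fingers, pressing on the box under 4 N; other panel, pin and the rest within 30 mm of their start (x of lid in the frame of hinge_mid between -0.003 and 0.003 m and z of lid in the frame of hinge_mid between -0.003 and 0.003 m and y of lid in the frame of hinge_mid between -0.003 and 0.003 m and angle between the y axis of lid and the y axis of box, either way round below 0.07 rad and angle between lid's own z axis and vertical below 0.12 rad and contact force between the fingers and lid above 1 N and contact force between lid and box below 4 N and linear speed of lid below 0.01 m/s and distance of each of other_panel, pin, screwdriver, dropper_a, dropper_b, tumbler, glass_dish, jug from where it was at the start of the episode below 0.03 m); the arm keeps its last pose, push and grip.
It fails at once if the lid is forced against the box (over 30 N) (contact force between lid and box above 30 N).
It fails at once if the shorter panel is moved (distance of other_panel from where it was at the start of the episode above 0.03 m).
It fails at once if one of the other things is knocked away (distance of any of pin, screwdriver, dropper_a, dropper_b, tumbler, glass_dish, jug from where it was at the start of the episode above 0.03 m).
It also fails if it takes over 51 s, if anything falls off the work surface, if the arm or the gripper's body presses on something with over 40 N, if the wrist force passes 120 N, or if a joint passes its speed limit or range.

### The arm

A 6-joint arm with a two-finger parallel gripper is mounted at the origin on the work surface. World frame = base frame: x ahead of the robot, y to its left, z up, the work surface at z = 0. Lengths are in m, angles in rad, forces in N, time in s.
With the tool pointing down it reaches from about 0.35 to 0.975 m from the base axis. Payload 4.9 kg.
Tool frame: the origin (TCP) lies at the very end of the fingers, on their centre line; the grasp point (between the pads) lies 19 mm behind it; z points along the fingers, y is the line along which they close (so a half turn about z gives the same grasp; the last joint's range is limited). The gripper opens to 85 mm and grips with 20 to 120 N. Pads are 22 mm wide; open, the fingers measure 114 mm over their backs; the gripper's body (76 mm by 85 mm) begins 54 mm behind the grasp point. The pads swing forward as they close: fully open they stand 13 mm farther back than shut.
Start: joints at [1.18, 0.053, 1.613, -0, 1.476, -0.119], TCP at [0.168, 0.602, 0.231] pointing down, gripper open.
Joint ranges: [-3.01, 3.01], [-1.01, 2.22], [0.06, 2.58], [-1.02, 4.17], [0.09, 2.62], [-3.14, 3.14]. Speed limits (rad/s): [2.57, 2.57, 3.14, 3.14, 3.14, 3.14].

### API

Orientations are given as a rotation vector (axis times angle).
In Python, from station import ctrl gives the robot as it stands. The module is installed in compiled form; this text tells all that it offers.
- The arm moves only by the tool jog_arm, never from a script. Its argument "steps" is a list of rows, each an object with "delta_rot": the turn, a rotation vector about the tool's x, y, z in degrees, a list of three; "linear": the shift along the tool's x, y, z in m, a list of three; "grip": the finger opening in m, from 0 to 0.0854. In form: [{"delta_rot": [rx, ry, rz], "linear": [x, y, z], "grip": grip}, ...]. A call has 1 to 10 rows; each row shifts and turns the commanded pose from where the row before left it, along the tool's axes as they then stand; what a row does not reach is not made up. A row lasts 1/10 s, in which the tool goes at most 50 mm and 8.59 degrees, less where a joint would pass 70% of its speed; a pose out of reach is approached as far as the arm can. A call with a gripper value outside its range is refused whole. The fingers move at their own pace and stop on an object; "newtons" is the grip in N (left out, the last holds). Time passes only in rows, so rows that do not move let the fingers close. It gives the time, the measured TCP pose, the force, the opening and the grip force at its end, in the units of the state.
- ctrl.get_obs(): the state, without advancing time (a new reading comes with each control period).
- ctrl.get_image(name): name is "scene" or "top" or "wrist"; returns (picture, depth): 480x640x3 uint8, red, green, blue; 480x640 float32, m along the optical axis (not along the pixel's ray), 0 where there is no reading.
- ctrl.camera_info(name): a dict with "camera_matrix" (3x3 intrinsics, pixels), "R" (3x3) and "t" (3): a world point X has camera coordinates R X + t; the wrist camera has in their place "T_tool_cam" (4x4, takes a point from camera to tool coordinates, whose origin is the TCP and whose axes are the flange's). Camera axes: x right, y down, z forward; pixel columns grow to the right and rows downward; lengths in m; the calibration is good to about 2 mm. A picture is of the moment at which its call begins: read the wrist's pose just before it. camera_info takes no time and is no camera call.
- ctrl.finish_job(): hands the job in; it is judged then, once.
The state is a dict: "t": time; "q": joint angles; "dq": joint speeds; "effort": joint torques, N m; "tool_pos": TCP position; "tool_rot": TCP orientation; "contact_force": force on the tool from outside, world axes, zero at the start; "wrist_torque": the same for the moment, N m; "opening": finger opening in m; "grip_force": force on a finger pad.
Only numpy, scipy, OpenCV 4.12 (cv2) and the standard library are available. Lean on these libraries where they do the work, as an engineer would, in place of code of your own. Each camera call takes 0.05 s, during which the arm holds its last target. There are 200 camera calls.

## Working session

There is one attempt and no reset: what is moved stays moved. The work goes in short steps, Python scripts to look and compute and a tool call to move; the robot and the scene stay as the last step left them, time stands still between calls to the robot, and variables do not carry over. Pictures are saved under pics/ and viewed, at most 10 in all, crops included, and the job is handed in when it is done.

Besides the shell and the picture viewer there is one more tool, called after "Emit:" in YAML: its name, and indented under it one key for each argument. jog_arm: Moves the arm, as the interface text tells. Its arguments: {"type":"object","properties":{"steps":{"type":"array"},"newtons":{"type":"number"}},"required":["steps"]}

```bash
mkdir -p pics; cat > h.py <<'E'
import numpy as np,cv2
from scipy.spatial.transform import Rotation as Ro
from station import ctrl
def grab(n):
    o=ctrl.get_obs(); im,d=ctrl.get_image(n); c=ctrl.camera_info(n); K=np.array(c["camera_matrix"])
    if n=="wrist":
        T=np.eye(4);T[:3,:3]=Ro.from_rotvec(o["tool_rot"]).as_matrix();T[:3,3]=o["tool_pos"]
        M=np.linalg.inv(T@np.array(c["T_tool_cam"]));R,t=M[:3,:3],M[:3,3]
    else: R,t=np.array(c["R"]),np.array(c["t"])
    return im,d,K,R,t
def cloud(d,K,R,t):
    v,u=np.indices(d.shape); P=np.stack([(u-K[0,2])/K[0,0]*d,(v-K[1,2])/K[1,1]*d,d],-1)
    W=(P-t)@R; W[d<=0]=np.nan; return W
def save(im,f): cv2.imwrite("pics/"+f,im[...,::-1])
E
python3 - <<'E'
from h import *
for n in("scene","top"):
    im,d,K,R,t=grab(n); np.savez(n,im=im,d=d,K=K,R=R,t=t); save(im,n+".png"); print(n,-R.T@t,R[2])
o=ctrl.get_obs();print({k:np.round(v,3) for k,v in o.items()}); print(ctrl.camera_info("wrist"))
E
```

```text
scene [1.0148525  0.27438887 0.90385014] [-0.50933682 -0.26430173 -0.81897533]
top [ 0.37258786 -0.00822267  0.82388761] [ 0.2042517   0.0256435  -0.97858247]
{'t': np.float64(0.1), 'q': array([ 1.18 ,  0.053,  1.614,  0.   ,  1.476, -0.119]), 'dq': array([-0.001, -0.003, -0.003, -0.001,  0.003,  0.001]), 'effort': array([ 1.0000e-03, -3.9491e+01, -3.7136e+01, -0.0000e+00,  4.0000e-03,
        0.0000e+00]), 'tool_pos': array([0.168, 0.602, 0.23 ]), 'tool_rot': array([-4.260e-01, -3.112e+00,  3.000e-03]), 'contact_force': array([ 0.432, -0.345,  0.599]), 'wrist_torque': array([ 0.023, -0.05 , -0.039]), 'grip_force': np.float64(0.0), 'opening': np.float64(0.085)}
{'camera_matrix': array([[419.12652978,   0.        , 328.02637652],
       [  0.        , 419.12652978, 240.25193335],
       [  0.        ,   0.        ,   1.        ]]), 'T_tool_cam': array([[-1.21160238e-03, -9.65655351e-01, -2.59823547e-01,
         6.42380935e-02],
       [ 9.99999157e-01, -1.04874550e-03, -7.65422001e-04,
        -5.97837192e-04],
       [ 4.66645076e-04, -2.59824255e-01,  9.65655808e-01,
        -1.42883703e-01],
       [ 0.00000000e+00,  0.00000000e+00,  0.00000000e+00,
         1.00000000e+00]])}
```

View pics/scene.png

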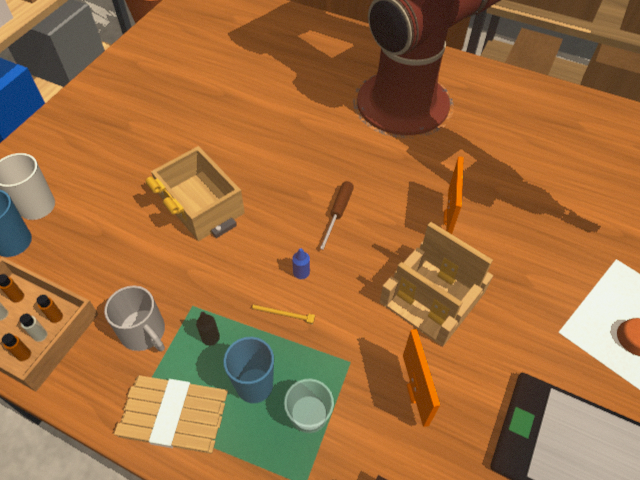

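View pics/top.png

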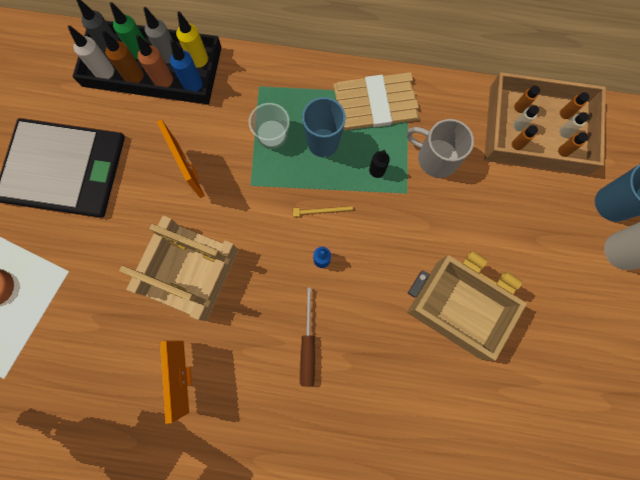

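The rack holds two wooden panels, at top-view pixels (165,285) and (190,243). The orange decoys are at (180,158) and (175,382). The box is at (468,307), with brass knuckles at (475,262) and (509,284). I'll use depth to see which rack panel is taller and to fit the geometry.

```bash
python3 - <<'E'
from h import *
for n in("top","scene"):
    z=np.load(n+".npz"); W=cloud(z["d"],z["K"],z["R"],z["t"]); im=z["im"]
    hsv=cv2.cvtColor(im,cv2.COLOR_RGB2HSV)
    print(n,"table z",np.nanmedian(W[200:300,260:300,2]) )
    X,Y,Z=W[...,0],W[...,1],W[...,2]
    # rack region from top coords
    c0=(Y>0.1)&(Y<0.5)&(X>0.25)&(X<0.75)&(Z>0.085)&(Z<0.2)&(hsv[...,1]<170)
    k,l,s,_=cv2.connectedComponentsWithStats(c0.astype(np.uint8))
    for i in range(1,k):
        if s[i,4]<60: continue
        p=W[l==i]; zt=np.percentile(p[:,2],97); q=p[p[:,2]>zt-.012].astype(np.float32)
        r=cv2.minAreaRect(q[:,:2]*1000); 
        print("comp",s[i],"ztop",zt.round(4),"med",np.median(q,0).round(4),"rect",np.round(r[0],1),np.round(r[1],1),round(r[2],1))
    # box rim
    c1=(Y<-0.05)&(Y>-.5)&(X>0.2)&(X<0.7)&(Z>0.064)&(Z<0.08)&(hsv[...,1]<190)
    k,l,s,_=cv2.connectedComponentsWithStats(c1.astype(np.uint8))
    for i in range(1,k):
        if s[i,4]<60: continue
        q=W[l==i].astype(np.float32); r=cv2.minAreaRect(q[:,:2]*1000)
        print("box",s[i],"z",np.median(q[:,2]).round(4),"rect",np.round(r[0],1),np.round(r[1],1),round(r[2],1))
    # brass
    b=(hsv[...,0]>20)&(hsv[...,0]<32)&(hsv[...,1]>170)&(hsv[...,2]>90)&(Z>0.05)&(Y<-.05)
    k,l,s,_=cv2.connectedComponentsWithStats(b.astype(np.uint8))
    for i in range(1,k):
        if s[i,4]<25: continue
        q=W[l==i].astype(np.float32); r=cv2.minAreaRect(q[:,:2]*1000)
        print("brass",s[i],"zmax",q[:,2].max().round(4),"rect",np.round(r[0],1),np.round(r[1],1),round(r[2],1))
z=np.load("top.npz"); cr=z["im"][205:330,100:260]; save(cv2.resize(cr,None,fx=4.5,fy=4.5,interpolation=cv2.INTER_CUBIC),"rack.png")
E
```

```text
top table z 0.0008134649385750222
comp [149 224  71  34 514] ztop 0.1049 med [0.4998 0.229  0.1026] rect [500.6 230.7] [120.6  10.2] 76.4
comp [119 265  80  38 581] ztop 0.1347 med [0.4224 0.2471 0.1327] rect [422.8 248.9] [119.8  10. ] 76.5
box [614 193  11  12  70] z 0.0719 rect [ 691.6 -494.3] [18.4  3.2] 28.0
box [ 414  252  112  108 2077] z 0.0726 rect [ 476.2 -257.3] [151.1 131.8] 65.6
brass [469 252  18  14  73] zmax 0.0937 rect [ 543.6 -251.4] [29.6 11.4] 65.9
brass [503 273  18  15  72] zmax 0.0936 rect [ 517. -311.] [29.5 11.1] 63.7
scene table z 1.1427337291028763e-05
comp [ 424  222   69   57 1524] ztop 0.1335 med [0.4257 0.2496 0.1309] rect [424.1 247.9] [119.6  13.8] 76.4
comp [397 262  66  50 775] ztop 0.1041 med [0.5032 0.2306 0.101 ] rect [501.2 229.5] [119.3  13.6] 76.9
box [ 151  147   91   75 1172] z 0.0712 rect [ 467.4 -254.6] [155.2 113.8] 65.6
brass [148 178   9   9  33] zmax 0.0935 rect [ 517.8 -313.4] [26.4  6.7] 67.6
brass [156 179   9   9  29] zmax 0.0797 rect [ 505.8 -307.8] [25.4  5.3] 63.8
brass [166 198   9  10  33] zmax 0.0947 rect [ 544.2 -253.9] [24.7  6.6] 64.1
brass [173 199  10  10  33] zmax 0.0795 rect [ 530.2 -253. ] [35.1  4.7] 65.4
```

View pics/rack.png

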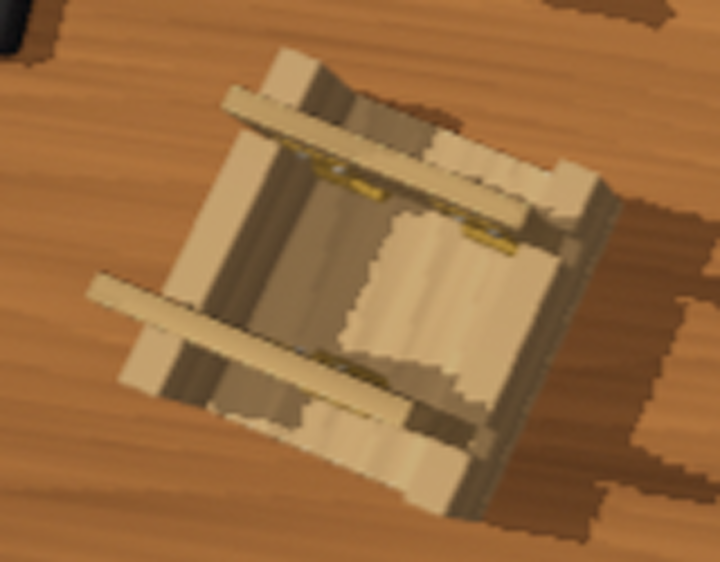

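The close crop confirms it. The near panel at (165,285) has one middle knuckle and its top is at 133 mm, so that's the lid. The far one has two knuckles and its top is at 104 mm. The lid's centre is about (0.423, 0.248), with its y axis at 76.5°. The hinge middle is about (0.531, -0.283), with its axis at 65.7°.

Emit:
jog_arm:
  steps:
    - {"linear": [-0.034, -0.027, 0], "delta_rot": [0, 0, 0], "grip": 0.05}
    - {"linear": [-0.034, -0.027, 0], "delta_rot": [0, 0, 0], "grip": 0.05}
    - {"linear": [-0.034, -0.027, 0], "delta_rot": [0, 0, 0], "grip": 0.05}
    - {"linear": [-0.034, -0.027, 0], "delta_rot": [0, 0, 0], "grip": 0.05}
    - {"linear": [-0.034, -0.027, 0], "delta_rot": [0, 0, 0], "grip": 0.05}
    - {"linear": [-0.034, -0.027, 0], "delta_rot": [0, 0, 0], "grip": 0.05}
    - {"linear": [-0.034, -0.027, 0], "delta_rot": [0, 0, 0], "grip": 0.05}
    - {"linear": [-0.034, -0.027, 0], "delta_rot": [0, 0, 0], "grip": 0.05}
    - {"linear": [-0.034, -0.027, 0], "delta_rot": [0, 0, 0], "grip": 0.05}
    - {"linear": [-0.034, -0.027, 0], "delta_rot": [0, 0, 0], "grip": 0.05}

```text
t: 1.1
tool_pos: [0.4233, 0.249, 0.2309]
tool_rot: [-0.425, -3.112, 0.0]
contact_force: [0.9, -0.3, -0.1]
opening: 0.0499
grip_force: 0.0
```

Emit:
jog_arm:
  steps:
    - {"linear": [0, 0, 0], "delta_rot": [0, 0, 8], "grip": 0.05}
    - {"linear": [0, 0, 0], "delta_rot": [0, 0, 8], "grip": 0.05}
    - {"linear": [0, 0, 0], "delta_rot": [0, 0, 8], "grip": 0.05}
    - {"linear": [0, 0, 0], "delta_rot": [0, 0, 8], "grip": 0.05}
    - {"linear": [0, 0, 0], "delta_rot": [0, 0, 8], "grip": 0.05}
    - {"linear": [0, 0, 0], "delta_rot": [0, 0, 8], "grip": 0.05}
    - {"linear": [0, 0, 0], "delta_rot": [0, 0, 8], "grip": 0.05}
    - {"linear": [0, 0, 0], "delta_rot": [0, 0, 8], "grip": 0.05}
    - {"linear": [0, 0, 0], "delta_rot": [0, 0, 8], "grip": 0.05}
    - {"linear": [0, 0, 0], "delta_rot": [0, 0, 8], "grip": 0.05}

```text
t: 2.1
tool_pos: [0.4225, 0.2505, 0.2307]
tool_rot: [-2.333, -2.104, 0.002]
contact_force: [0.5, -0.4, 0.4]
opening: 0.0501
grip_force: 0.0
```

Emit:
jog_arm:
  steps:
    - {"linear": [0, 0, 0], "delta_rot": [0, 0, 8], "grip": 0.05}
    - {"linear": [0, 0, 0], "delta_rot": [0, 0, 0], "grip": 0.05}
    - {"linear": [0, 0, 0], "delta_rot": [0, 0, 0], "grip": 0.05}
    - {"linear": [0, 0, 0], "delta_rot": [0, 0, 0], "grip": 0.05}

```text
t: 2.5
tool_pos: [0.4227, 0.2506, 0.2311]
tool_rot: [-2.466, -1.946, 0.001]
contact_force: [-0.3, 0.9, -0.6]
opening: 0.05
grip_force: 0.0
```

```bash
cat >> h.py <<'E'
def panel(n,im_d=None,zlo=.12,save_as=None,near=None):
    im,d,K,R,t=grab(n); W=cloud(d,K,R,t); 
    if save_as: save(im,save_as)
    return im,W
def tool():
    o=ctrl.get_obs(); M=Ro.from_rotvec(o["tool_rot"]).as_matrix()
    print("t",o["t"],"tcp",np.round(o["tool_pos"],4),"yaw tool y",np.degrees(np.arctan2(M[1,1],M[0,1])).round(2),"z",M[:,2].round(4),"F",np.round(o["contact_force"],1),"open",round(float(o["opening"]),4),"grip",round(float(o["grip_force"]),1)); return np.array(o["tool_pos"]),M
E
python3 - <<'E'
from h import *
p,M=tool(); im,W=panel("wrist",save_as="w1.png"); Z=W[...,2]
hsv=cv2.cvtColor(im,cv2.COLOR_RGB2HSV)
c=(Z>.122)&(Z<.145)&(hsv[...,1]<170)&(np.hypot(W[...,0]-.423,W[...,1]-.248)<.08)
k,l,s,_=cv2.connectedComponentsWithStats(c.astype(np.uint8))
for i in range(1,k):
    if s[i,4]<100: continue
    q=W[l==i].astype(np.float32); zt=np.percentile(q[:,2],95);q=q[q[:,2]>zt-.006]; r=cv2.minAreaRect(q[:,:2]*1000); print(s[i],zt,r)
    e=(np.array(r[0])/1000-p[:2]); print("tool delta",(M.T@np.r_[e,0])[:2])
E
```

```text
t 2.5 tcp [0.4227 0.2506 0.2311] yaw tool y -13.46 z [-3.e-04 -1.e-04 -1.e+00] F [-0.3  0.9 -0.6] open 0.05 grip 0.0
[ 321  143   17  193 3210] 0.13338216 ((423.7697448730469, 246.97500610351562), (119.50529479980469, 9.834322929382324), 76.2243881225586)
tool delta [-0.00331413  0.00191133]
```

View pics/w1.png

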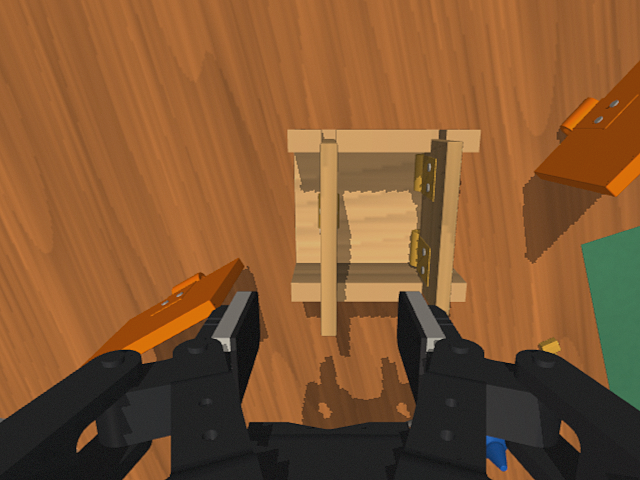

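The wrist view shows the lid as a bar at column 328, rows 143–336, with one knuckle at (325,210). It stands between the fingers, about 3 mm and 2 mm off. I'll correct that, descend, and close.

Emit:
jog_arm:
  newtons: 60
  steps:
    - {"linear": [-0.003, 0.002, 0.02], "delta_rot": [0, 0, 0.2], "grip": 0.05}
    - {"linear": [0, 0, 0.03], "delta_rot": [0, 0, 0], "grip": 0.05}
    - {"linear": [0, 0, 0.03], "delta_rot": [0, 0, 0], "grip": 0.05}
    - {"linear": [0, 0, 0.03], "delta_rot": [0, 0, 0], "grip": 0.05}
    - {"linear": [0, 0, 0.025], "delta_rot": [0, 0, 0], "grip": 0.05}
    - {"linear": [0, 0, 0], "delta_rot": [0, 0, 0], "grip": 0.05}
    - {"linear": [0, 0, 0], "delta_rot": [0, 0, 0], "grip": 0.03}
    - {"linear": [0, 0, 0], "delta_rot": [0, 0, 0], "grip": 0.015}
    - {"linear": [0, 0, 0], "delta_rot": [0, 0, 0], "grip": 0.0}
    - {"linear": [0, 0, 0], "delta_rot": [0, 0, 0], "grip": 0.0}

```text
t: 3.55
tool_pos: [0.4239, 0.2482, 0.0985]
tool_rot: [-2.47, -1.938, -0.001]
contact_force: [-5.8, 1.1, 5.9]
opening: 0.0094
grip_force: 58.5
```

Emit:
jog_arm:
  steps:
    - {"linear": [0, 0, 0], "delta_rot": [0, 0, 0], "grip": 0.0}
    - {"linear": [0, 0, 0], "delta_rot": [0, 0, 0], "grip": 0.0}
    - {"linear": [0, 0, 0], "delta_rot": [0, 0, 0], "grip": 0.0}

```text
t: 3.85
tool_pos: [0.4239, 0.2482, 0.0985]
tool_rot: [-2.47, -1.938, -0.001]
contact_force: [-6.1, 0.5, 5.1]
opening: 0.0092
grip_force: 58.5
```

```bash
python3 -c "
from h import *
tool()"
```

```text
t 3.85 tcp [0.4239 0.2482 0.0985] yaw tool y -13.74 z [-7.0e-04  1.9e-03 -1.0e+00] F [-6.1  0.5  5.1] open 0.0092 grip 58.5
```

Emit:
jog_arm:
  steps:
    - {"linear": [0, 0, -0.01], "delta_rot": [0, 0, 0], "grip": 0.0}
    - {"linear": [0, 0, -0.015], "delta_rot": [0, 0, 0], "grip": 0.0}
    - {"linear": [0, 0, -0.015], "delta_rot": [0, 0, 0], "grip": 0.0}
    - {"linear": [0, 0, -0.015], "delta_rot": [0, 0, 0], "grip": 0.0}
    - {"linear": [0, 0, -0.015], "delta_rot": [0, 0, 0], "grip": 0.0}
    - {"linear": [0, 0, -0.015], "delta_rot": [0, 0, 0], "grip": 0.0}
    - {"linear": [0, 0, -0.015], "delta_rot": [0, 0, 0], "grip": 0.0}
    - {"linear": [0, 0, -0.015], "delta_rot": [0, 0, 0], "grip": 0.0}
    - {"linear": [0, 0, -0.015], "delta_rot": [0, 0, 0], "grip": 0.0}
    - {"linear": [0, 0, 0], "delta_rot": [0, 0, 0], "grip": 0.0}

```text
t: 4.85
tool_pos: [0.4254, 0.2478, 0.2295]
tool_rot: [2.471, 1.938, 0.008]
contact_force: [0.6, -0.3, -2.1]
opening: 0.0095
grip_force: 58.6
```

```bash
python3 - <<'E'
from h import *
p,M=tool()
for n in("top","scene"):
    im,W=panel(n,save_as="lift_"+n+".png"); 
    hsv=cv2.cvtColor(im,cv2.COLOR_RGB2HSV);L=(W-p)@M  # tool coords
    c=(abs(L[...,1])<.03)&(abs(L[...,0])<.08)&(W[...,2]>.13)&(hsv[...,1]<175)&(hsv[...,2]>100)&(L[...,2]>-.04)
    q=L[c]; print(n,c.sum(),"tool x",np.percentile(q[:,0],[1,99]),"y",np.percentile(q[:,1],[2,50,98]),"top z",np.percentile(q[:,2],[1,5,99]))
E
```

```text
t 4.85 tcp [0.4254 0.2478 0.2295] yaw tool y -13.77 z [ 0.0047  0.0018 -1.    ] F [ 0.6 -0.3 -2.1] open 0.0095 grip 58.6
top 592 tool x [-0.05973579  0.01227351] y [-0.00904158  0.00025873  0.0068599 ] top z [-0.03732678 -0.03587901  0.07366251]
scene 2756 tool x [-0.05983809  0.05875146] y [-0.00317478  0.0043638   0.00691524] top z [-0.03315314 -0.03190304  0.06084202]
```

View pics/lift_scene.png

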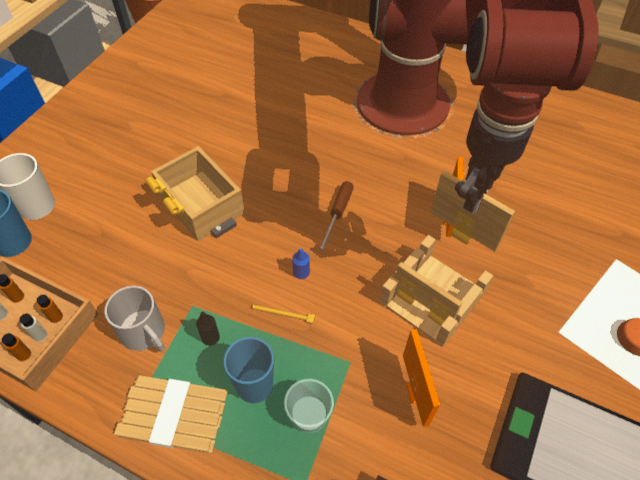

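The lid is out of the rack and upright at (473,212), and its knuckle is visible below. Next I carry it over the box.

Emit:
jog_arm:
  steps:
    - {"linear": [-0.035, 0.0163, 0], "delta_rot": [0, 0, 0], "grip": 0.0}
    - {"linear": [-0.035, 0.0163, 0], "delta_rot": [0, 0, 0], "grip": 0.0}
    - {"linear": [-0.035, 0.0163, 0], "delta_rot": [0, 0, 0], "grip": 0.0}
    - {"linear": [-0.035, 0.0163, 0], "delta_rot": [0, 0, 0], "grip": 0.0}
    - {"linear": [-0.035, 0.0163, 0], "delta_rot": [0, 0, 0], "grip": 0.0}
    - {"linear": [-0.035, 0.0163, 0], "delta_rot": [0, 0, 0], "grip": 0.0}
    - {"linear": [-0.035, 0.0163, 0], "delta_rot": [0, 0, 0], "grip": 0.0}
    - {"linear": [-0.035, 0.0163, 0], "delta_rot": [0, 0, 0], "grip": 0.0}
    - {"linear": [-0.035, 0.0163, 0], "delta_rot": [0, 0, 0], "grip": 0.0}
    - {"linear": [-0.035, 0.0163, 0], "delta_rot": [0, 0, 0], "grip": 0.0}

```text
t: 5.95
tool_pos: [0.4984, -0.1328, 0.2248]
tool_rot: [-2.47, -1.937, 0.002]
contact_force: [-0.2, 0.5, -1.4]
opening: 0.0094
grip_force: 59.0
```

Emit:
jog_arm:
  steps:
    - {"linear": [-0.035, 0.0163, 0], "delta_rot": [0, 0, 0], "grip": 0.0}
    - {"linear": [-0.035, 0.0163, 0], "delta_rot": [0, 0, 0], "grip": 0.0}
    - {"linear": [-0.035, 0.0163, 0], "delta_rot": [0, 0, 0], "grip": 0.0}
    - {"linear": [-0.035, 0.0163, 0], "delta_rot": [0, 0, 0], "grip": 0.0}
    - {"linear": [0, 0, 0], "delta_rot": [0, 0, 5.3], "grip": 0.0}
    - {"linear": [0, 0, 0], "delta_rot": [0, 0, 5.3], "grip": 0.0}
    - {"linear": [0, 0, 0], "delta_rot": [0, 0, 0], "grip": 0.0}
    - {"linear": [0, 0, 0], "delta_rot": [0, 0, 0], "grip": 0.0}
    - {"linear": [0, 0, 0], "delta_rot": [0, 0, 0], "grip": 0.0}

```text
t: 6.85
tool_pos: [0.5289, -0.2825, 0.2257]
tool_rot: [-2.638, -1.704, 0.001]
contact_force: [-0.1, -0.8, -1.3]
opening: 0.0091
grip_force: 59.2
```

```bash
python3 - <<'E'
from h import *
p,M=tool()
P=[]
for n in("scene","top","wrist"):
    im,W=panel(n); c=im[140:260,130:290] if n=="scene" else im[190:350,390:600]
    P.append(im if n=="wrist" else cv2.resize(c,(800,600)))
    np.savez("b_"+n,im=im,W=W)
top=np.hstack([cv2.resize(P[0],(400,300)),cv2.resize(P[2],(400,300))]); save(np.vstack([top,cv2.resize(P[1],(800,300))]) if 0 else top,"b2.png"); save(P[0],"b.png")
E
```

```text
t 6.85 tcp [ 0.5289 -0.2825  0.2257] yaw tool y -24.27 z [-8.e-04  6.e-04 -1.e+00] F [-0.1 -0.8 -1.3] open 0.0091 grip 59.2
```

View pics/b2.png

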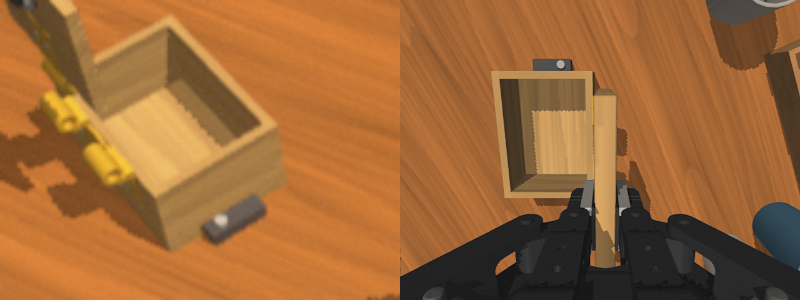

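The scene crop (left) shows the held lid behind the two fixed knuckles. The wrist view (right) shows the lid edge-on over the box's +x rim. Next I measure the rim and the fixed knuckles against the lid in each camera.

```bash
cat > m.py <<'E'
from h import *
def edges(W,im,n):
    hsv=cv2.cvtColor(im,cv2.COLOR_RGB2HSV)
    a=np.radians(-24.3); ux=np.array([np.cos(a),np.sin(a)]); uy=np.array([-ux[1],ux[0]])
    D=W[...,:2]-np.array([.531,-.283]); X=D@ux*1000; Y=D@uy*1000; Z=W[...,2]*1000
    wood=(hsv[...,1]<185)&(hsv[...,2]>70)&(hsv[...,0]>10)&(hsv[...,0]<26)
    c=wood&(abs(Z-72)<4)&(X>-150)&(X<-5)&(abs(Y)<100)
    q=np.c_[X[c],Y[c]].astype(np.float32)
    print(n,"rim",len(q),"z",np.median(Z[c]).round(1),"X",np.percentile(q[:,0],[.5,99.5]).round(1),"Y",np.percentile(q[:,1],[.5,99.5]).round(1))
    for nm,s in(("x- rim",(X<-118)&(abs(Y)<60)),("x+ rim",(X>-22)&(X<-12)&(abs(Y)<60))):
        k=c&s
        if k.sum()>50: f=np.polyfit(Y[k],X[k],1); print("  ",nm,k.sum(),"mid X",f[1].round(1),"tilt deg",np.degrees(-f[0]).round(2))
    br=(hsv[...,0]>20)&(hsv[...,0]<34)&(hsv[...,1]>165)&(hsv[...,2]>60)&(abs(X)<25)&(abs(Y)<60)
    for nm,s in(("k-",(Y<-12)&(Z<94)),("k+",(Y>12)&(Z<94)),("lidk",(abs(Y)<22)&(Z>128)&(Z<166) if LIDK is None else LIDK(X,Y,Z))):
        k=br&s&(Z>66)
        if k.sum()>15: print("  ",nm,k.sum(),"Y",np.percentile(Y[k],[2,98]).round(1),"X",np.percentile(X[k],[2,50,98]).round(1),"Z",np.percentile(Z[k],[2,98]).round(1))
    k=wood&(abs(X)<12)&(abs(Y)<70)&(Z>120)
    if k.sum()>100: print("   panel",k.sum(),"Y",np.percentile(Y[k],[.5,99.5]).round(1),"X",np.percentile(X[k],[1,50,99]).round(1),"Z",np.percentile(Z[k],[.5,1,99.5]).round(1)); A=np.c_[Y[k],Z[k]-200,np.ones(k.sum())]; 
    if k.sum()>100:
        g=abs(X[k]-np.median(X[k]))<2.5; s=np.linalg.lstsq(A[g],X[k][g],rcond=None)[0]; print("   face X=%.1f at Y0 Z200, yaw %.2f tilt %.2f deg"%(s[2],np.degrees(-s[0]),np.degrees(s[1])))
LIDK=None
if __name__=="__main__":
    for n in("scene","top","wrist"):
        z=np.load("b_%s.npz"%n); edges(z["W"],z["im"],n)
    for n in("scene","top"):
        z=np.load(n+".npz"); edges(cloud(z["d"],z["K"],z["R"],z["t"]),z["im"],n+"0")
E
python3 m.py
```

```text
scene rim 862 z 71.6 X [-125.6  -14.7] Y [-75.5  76.7]
   x- rim 177 mid X -121.8 tilt deg 0.03
   x+ rim 147 mid X -18.8 tilt deg -0.38
   k- 73 Y [-47.2 -19.9] X [-17.   -3.3   2.8] Z [71.8 93.4]
   k+ 79 Y [16.5 45.5] X [-15.8  -3.    3. ] Z [72.6 93.3]
   panel 1358 Y [-57.7  62. ] X [-11.5   2.5  10.8] Z [150.3 163.3 481.6]
   face X=2.9 at Y0 Z200, yaw 0.30 tilt -0.02 deg
top rim 1596 z 72.5 X [-126.1   -8.8] Y [-73.6  76.2]
   x- rim 388 mid X -122.3 tilt deg 0.09
   x+ rim 321 mid X -18.2 tilt deg -0.15
   k- 194 Y [-45.2 -17.2] X [-15.9  -5.6   2.8] Z [74.9 93.2]
   k+ 197 Y [20.1 47.2] X [-15.7  -5.3   3.8] Z [75.3 92.9]
   lidk 40 Y [-12.8  14. ] X [-9.6 -8.3 -6.5] Z [155.9 160. ]
   panel 1842 Y [-13.4  66.5] X [-11.2  -7.1   8.8] Z [147.1 150.7 492.2]
   face X=-7.6 at Y0 Z200, yaw -0.65 tilt 0.22 deg
wrist rim 6978 z 72.3 X [-124.2  -14.2] Y [-75.7  73.6]
   x- rim 1393 mid X -121.1 tilt deg -0.02
   x+ rim 1594 mid X -18.2 tilt deg -0.11
   panel 11364 Y [-23.6  58.6] X [-10.8  -0.6   9.7] Z [202.5 222.7 264.5]
   face X=-0.6 at Y0 Z200, yaw -0.05 tilt -0.00 deg
scene0 rim 978 z 71.6 X [-125.6  -14.7] Y [-76.5  76.6]
   x- rim 177 mid X -121.9 tilt deg -0.14
   x+ rim 151 mid X -18.8 tilt deg -0.3
   k- 63 Y [-46.  -20.4] X [-15.4  -2.4   3.3] Z [74.5 92.8]
   k+ 66 Y [17.9 44.2] X [-15.3  -3.2   2.9] Z [74.  92.9]
top0 rim 1697 z 72.6 X [-126.    -8.6] Y [-73.8  76.3]
   x- rim 382 mid X -122.3 tilt deg -0.07
   x+ rim 321 mid X -18.1 tilt deg -0.19
   k- 198 Y [-45.4 -17.2] X [-15.4  -4.9   4. ] Z [75.5 93.2]
   k+ 192 Y [19.8 47.4] X [-15.5  -5.4   3.7] Z [75.2 93.2]
```

Emit:
jog_arm:
  steps:
    - {"linear": [0, 0.0015, 0.01], "delta_rot": [0, 0, 0], "grip": 0.0}
    - {"linear": [0, 0.0012, 0.012], "delta_rot": [0, 0, 0], "grip": 0.0}
    - {"linear": [0, 0, 0.012], "delta_rot": [0, 0, 0], "grip": 0.0}
    - {"linear": [0, 0, 0.011], "delta_rot": [0, 0, 0], "grip": 0.0}
    - {"linear": [0, 0, 0], "delta_rot": [0, 0, 0], "grip": 0.0}
    - {"linear": [0, 0, 0], "delta_rot": [0, 0, 0], "grip": 0.0}
    - {"linear": [0, 0, 0], "delta_rot": [0, 0, 0], "grip": 0.0}

```text
t: 7.7
tool_pos: [0.5318, -0.2843, 0.182]
tool_rot: [2.639, 1.702, 0.001]
contact_force: [-0.7, 0.5, -1.7]
opening: 0.0094
grip_force: 59.2
```

```bash
sed -i 's/(Z>120)$/(Z>105)\&(Z<205)/; s/&(Z>120)/\&(Z>105)\&(Z<205)/' m.py; python3 - <<'E'
import m; from h import *
m.LIDK=lambda X,Y,Z:(abs(Y)<19)&(Z>94)&(Z<117)
p,M=tool(); D=p[:2]-[.531,-.283]; print("tcp XY",D@[.9114,-.4115],D@[.4115,.9114])
for n in("scene","top","wrist"):
    im,W=panel(n); m.edges(W,im,n); np.savez("c_"+n,im=im,W=W)
    if n=="scene": a=cv2.resize(im[120:240,110:230],(400,400),interpolation=cv2.INTER_CUBIC)
    if n=="top": b=cv2.resize(im[210:330,420:540],(400,400),interpolation=cv2.INTER_CUBIC)
save(np.hstack([a,b]),"c.png")
E
```

```text
t 7.7 tcp [ 0.5318 -0.2843  0.182 ] yaw tool y -24.37 z [ 9.e-04 -7.e-04 -1.e+00] F [-0.7  0.5 -1.7] open 0.0094 grip 59.2
tcp XY 0.0013091589515379352 -0.000864903199845096
scene rim 772 z 71.6 X [-126.  -15.] Y [-75.4  76.7]
   x- rim 174 mid X -121.8 tilt deg 0.31
   x+ rim 63 mid X -21.2 tilt deg -3.4
   k+ 65 Y [20.5 44.9] X [-16.6  -3.1   3.2] Z [73.6 92.4]
   panel 622 Y [-58.7  60.8] X [-6.3  6.3 11.2] Z [108.9 121.5 204.4]
   face X=6.8 at Y0 Z200, yaw 0.37 tilt 0.42 deg
top rim 1218 z 72.6 X [-125.9   -7. ] Y [-58.3  76.3]
   x- rim 339 mid X -122.2 tilt deg 0.07
   x+ rim 311 mid X -18.0 tilt deg -0.16
   k- 91 Y [-45.6 -17.5] X [-15.7 -11.7  -4.5] Z [74.6 89. ]
   k+ 202 Y [19.7 47. ] X [-15.5  -5.8   3.6] Z [75.  93.3]
   lidk 36 Y [-12.9  13.4] X [-6.4 -5.  -3. ] Z [110.4 115.7]
   panel 1018 Y [-12.5  60.4] X [-9.6 -3.8  4. ] Z [107.1 107.6 204.6]
   face X=-3.9 at Y0 Z200, yaw -0.66 tilt 0.36 deg
wrist rim 9272 z 72.3 X [-124.3  -11.4] Y [-75.4  73.7]
   x- rim 1908 mid X -121.2 tilt deg -0.08
   x+ rim 1952 mid X -18.3 tilt deg -0.3
   panel 658 Y [ 5.3 58.2] X [-9.3 -1.4 11.8] Z [132.7 133.1 204.9]
   face X=-4.3 at Y0 Z200, yaw -3.97 tilt 0.16 deg
```

View pics/c.png

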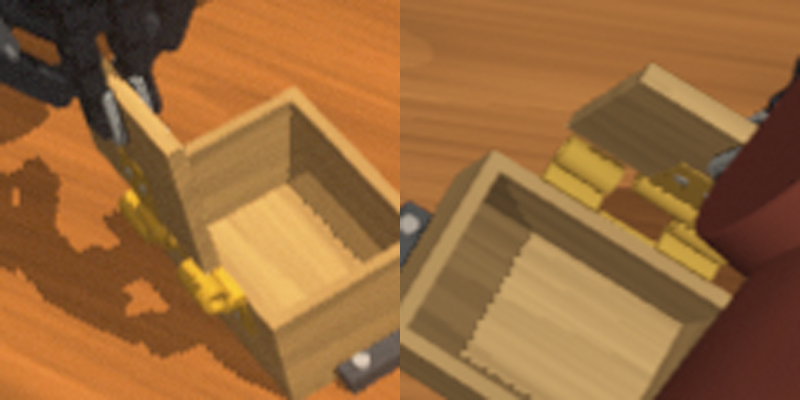

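The scene crop (left) shows the lid's edge lined up over the fixed knuckles at about (150,215) and (215,285). The top crop (right) shows its knuckle above the gap between (585,175) and (690,250). The residuals come to about -0.5 mm across and +0.3 mm along, so I descend slowly.

Emit:
jog_arm:
  steps:
    - {"linear": [0.0003, -0.0005, 0.003], "delta_rot": [0, 0, 0], "grip": 0.0}
    - {"linear": [0, 0, 0.003], "delta_rot": [0, 0, 0], "grip": 0.0}
    - {"linear": [0, 0, 0.003], "delta_rot": [0, 0, 0], "grip": 0.0}
    - {"linear": [0, 0, 0.003], "delta_rot": [0, 0, 0], "grip": 0.0}
    - {"linear": [0, 0, 0.002], "delta_rot": [0, 0, 0], "grip": 0.0}
    - {"linear": [0, 0, 0], "delta_rot": [0, 0, 0], "grip": 0.0}

```text
t: 8.45
tool_pos: [0.5309, -0.2834, 0.1667]
tool_rot: [-2.64, -1.702, 0.001]
contact_force: [0.0, -0.3, -2.4]
opening: 0.0088
grip_force: 59.2
```

Emit:
jog_arm:
  steps:
    - {"linear": [0, 0, 0.002], "delta_rot": [0, 0, 0], "grip": 0.0}
    - {"linear": [0, 0, 0.002], "delta_rot": [0, 0, 0], "grip": 0.0}
    - {"linear": [0, 0, 0.002], "delta_rot": [0, 0, 0], "grip": 0.0}
    - {"linear": [0, 0, 0.002], "delta_rot": [0, 0, 0], "grip": 0.0}
    - {"linear": [0, 0, 0.002], "delta_rot": [0, 0, 0], "grip": 0.0}
    - {"linear": [0, 0, 0], "delta_rot": [0, 0, 0], "grip": 0.0}
    - {"linear": [0, 0, 0], "delta_rot": [0, 0, 0], "grip": 0.0}
    - {"linear": [0, 0, 0], "delta_rot": [0, 0, 0], "grip": 0.0}

```text
t: 9.25
tool_pos: [0.5312, -0.2836, 0.1574]
tool_rot: [2.64, 1.702, 0.0]
contact_force: [0.1, -0.3, -2.6]
opening: 0.0092
grip_force: 59.2
```

```bash
python3 - <<'E'
import m; from h import *
m.LIDK=lambda X,Y,Z:(abs(Y)<19)&(Z>68)&(Z<93)
p,M=tool(); D=p[:2]-[.531,-.283]; print("tcp XY",D@[.9114,-.4115],D@[.4115,.9114])
for n in("scene","top","wrist"):
    im,W=panel(n); m.edges(W,im,n); np.savez("d_"+n,im=im,W=W)
    if n=="scene": a=cv2.resize(im[140:240,120:220],(400,400),interpolation=cv2.INTER_CUBIC)
    if n=="top": b=cv2.resize(im[220:320,430:530],(400,400),interpolation=cv2.INTER_CUBIC)
save(np.hstack([a,b]),"d.png")
E
```

```text
t 9.25 tcp [ 0.5312 -0.2836  0.1574] yaw tool y -24.37 z [ 2.e-04 -1.e-04 -1.e+00] F [ 0.1 -0.3 -2.6] open 0.0092 grip 59.2
tcp XY 0.00046785992040118804 -0.00047348881446801077
scene rim 780 z 71.6 X [-126.   -15.2] Y [-76.6  76.4]
   x- rim 178 mid X -121.8 tilt deg -0.02
   x+ rim 60 mid X -20.0 tilt deg -1.54
   k+ 17 Y [29.  45.5] X [-16.3 -13.9  -2.6] Z [74.5 79.5]
   panel 814 Y [-54.  61.] X [-9.9  5.3 11.1] Z [105.8 106.1 199.6]
   face X=5.6 at Y0 Z200, yaw 0.48 tilt -0.10 deg
top rim 1129 z 72.5 X [-126.    -7.9] Y [-47.   76.3]
   x- rim 310 mid X -122.2 tilt deg 0.16
   x+ rim 286 mid X -18.1 tilt deg -0.13
   k+ 123 Y [16.4 46.3] X [-15.8  -9.8  -3.8] Z [75.3 91.1]
   lidk 40 Y [-14.9  18.8] X [-14.9  -5.6  -3.5] Z [68.6 91.8]
   panel 1067 Y [-1.5 60.8] X [-9.3 -4.4  5.5] Z [105.6 106.1 193.4]
   face X=-4.3 at Y0 Z200, yaw -0.57 tilt 0.63 deg
wrist rim 9931 z 72.3 X [-124.4  -11.4] Y [-74.8  73.7]
   x- rim 2275 mid X -121.2 tilt deg -0.05
   x+ rim 2195 mid X -18.2 tilt deg 0.01
   panel 11263 Y [-23.7  58.6] X [-8.5  1.8 11.2] Z [133.8 153.9 195.9]
   face X=1.8 at Y0 Z200, yaw -0.05 tilt -0.03 deg
```

View pics/d.png

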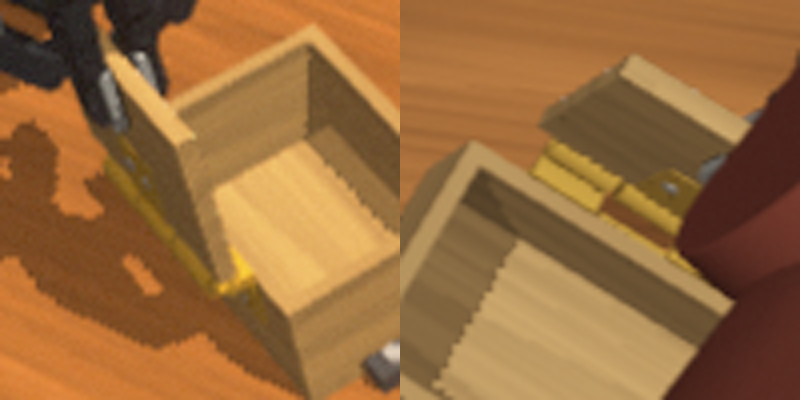

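The knuckle has seated in the gap with no contact: forces haven't changed beyond the lid's weight. Its position agrees within about 1 mm in X and Y. One quick height check with the same wrist and top cloud method, then I hand in.

```bash
python3 - <<'E'
from h import *
a=np.radians(-24.35); ux=np.array([np.cos(a),np.sin(a)]); uy=np.array([-ux[1],ux[0]])
for n in("wrist","top","scene"):
    z=np.load("d_%s.npz"%n); W=z["W"]; hsv=cv2.cvtColor(z["im"],cv2.COLOR_RGB2HSV); D=W[...,:2]-[.531,-.283]; X,Y,Z=D@ux,D@uy,W[...,2]
    c=(abs(X-.001)<.006)&(Y>.028)&(Y<.057)&(Z>.1)&(Z<.21)&(hsv[...,1]<175)&(hsv[...,2]>90)
    print(n,c.sum(),np.percentile(Z[c],[0.5,50,90,95,99]).round(4))
E
```

```text
wrist 3973 [0.1893 0.191  0.1918 0.192  0.1924]
top 475 [0.1016 0.1697 0.1917 0.1922 0.1929]
scene 253 [0.1011 0.166  0.1916 0.1922 0.1932]
```

```bash
python3 -c "
from station import ctrl
print(ctrl.finish_job())"
```

```text
the job is handed in; nothing more can be done
None
```

I handed the job in with the lid gripped upright and its knuckle midway between the box's two fixed knuckles, within about 1 mm on each axis by camera, with no contact force felt; the hand-in returned no verdict.

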